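Close the catch drawer of the pantry hand mill and grind two turns

ROBOT

A 6-joint arm with a two-finger parallel gripper is mounted at the origin on the work surface. World frame = base frame: x ahead of the robot, y to its left, z up, the work surface at z = 0. Lengths are in m, angles in rad, forces in N, time in s.
With the tool pointing down it reaches from about 0.325 to 0.85 m from the base axis. Payload 15.5 kg.
Tool frame: the origin (TCP) lies between the finger pads; the fingertips stand 25 mm ahead of it and the grasp point (between the pads) lies 6 mm ahead of it (ctrl.nose_length is the distance from the TCP to the fingertips, in m); z points along the fingers, y is the line along which they close (so a half turn about z gives the same grasp; the last joint's range is limited). The gripper opens to 91 mm and grips with 3 to 60 N. Pads are 32 mm wide; open, the fingers measure 118 mm over their backs; the gripper's body (76 mm by 178 mm) begins 60 mm behind the grasp point.
Start: joints at [1.177, 0.494, 1.345, -0, 1.302, -0.096], TCP at [0.184, 0.597, 0.239] pointing down, gripper open.
Joint ranges: [-2.91, 2.91], [-0.82, 2.16], [0.22, 2.67], [-1.22, 4.37], [0.12, 2.79], [-3.08, 3.08]. Speed limits (rad/s): [1.89, 1.89, 2.57, 3.01, 3.01, 3.01].

INTERFACE

Orientations are given as [roll, pitch, yaw] about the fixed x, y, z axes, in that order (R = Rz(yaw) Ry(pitch) Rx(roll)).
In Python, from plant import ctrl, vision, nets gives the robot as it stands.
- The arm moves only by the shell command python3 -m creep 'ROWS' [FORCE]. ROWS is a JSON list of rows, 1 to 12 of them, each of 5 numbers: dx, dy, dz in m, then a turn about the tool's z in rad, then the opening from 0.0 (shut) to 1.0 (fully open); each row shifts and turns the commanded pose from where the row before left it, along the tool's axes as they then stand; what a row does not reach is not made up. A row lasts 1/10 s, in which the tool goes at most 0.05 m and 0.15 rad, less where a joint would pass 70% of its speed; a pose out of reach is approached as far as the arm can. The fingers move at their own pace and stop on an object; FORCE is the grip in N (left out, the last holds). Time passes only in rows, so rows that do not move let the fingers close. It prints the time, the measured TCP pose, the force, the opening and the grip force at its end.
- ctrl.get_state(): the state, without advancing time (a new reading comes with each control period).
- vision.capture(name): name is "side" or "top"; returns (picture, depth): 384x512x3 uint8, red, green, blue; 384x512 float32, m along the optical axis (not along the pixel's ray), 0 where there is no reading.
- vision.camera_params(name): a dict with "fx", "fy", "cx", "cy" (pixels), "R" (3x3) and "t" (3): a world point X has camera coordinates R X + t. Camera axes: x right, y down, z forward; pixel columns grow to the right and rows downward; lengths in m; the calibration is good to about 2 mm. A picture is of the moment at which its call begins. camera_params takes no time and is no camera call.
- ctrl.close_job(): hands the job in; it is judged then, once.
Trained networks look in the newest picture that a camera, given by its name, has taken for a name from the list of things; names that differ only in an ending like _2 or _b are one class to them, and where a whole thing is asked for, a point or a joint stands for the part that bears it (a point fixed in the world has none). Each returns a list of dicts, best first, with "p" (0 to 1); they miss things now and then, are a little off and sometimes report something else, mostly with a low value. They report only what shows in the picture. A call takes as long as a camera call.
- nets.masks_of(name, camera): "mask" (384x512 bool, what is visible of it).
- nets.mark_of(name, camera): "xyz" ([x, y, z] in m, in world coordinates, good to about 4 mm: a listed point, or the origin of a listed thing).
The state is a dict: "time": time; "joint_pos": joint angles; "joint_vel": joint speeds; "tau": joint torques, N m; "tool_pos": TCP position; "ee_rot": TCP orientation; "ft_force": force on the tool from outside, world axes, zero at the start; "wrist_torque": the same for the moment, N m; "width": opening from 0.0 (shut) to 1.0 (fully open); "finger_force": force on a finger pad.
Only numpy, scipy, OpenCV 4.12 (cv2) and the standard library are available. Lean on these libraries where they do the work, as an engineer would, in place of code of your own. Each camera call takes 0.05 s, during which the arm holds its last target. There are 200 camera calls.

TASK

Push the mill's catch drawer fully home, then take the knob of its crank and give it two full turns clockwise as seen from above, leave the crank where it began, and let go. Keep the crank moving at an unhurried, steady pace: each turn has a heavy point, so do not stall there or lunge when it gives way, and do not drag the springy crank arm in or out of its sleeve. Leave the jars, tin and bowl alone.

Things in the scene. Friction and masses are not known exactly. Their poses are not given: they have to be found in the camera images.
- mill: Hand mill screwed to the worktop: dark wooden box 180 x 140 mm, 75 mm high, on a 200 x 160 mm board; round steel hopper 136 mm across on it, top at 104 mm. Origin: centre of the underside, z up; the drawer is in its -x end. The upright crank shaft stands on a slotted bridge on the hopper, set by hand up to 16 mm off the box centre in x and in y; its exact place is not reported.
- drawer (a joint): How far the catch drawer is pulled out, m: 0 = fully home, grows as it comes out along the mill's own -x; 35 to 60 mm out at the start. It slides with about 2 N of friction and stops hard at 0.
- drawer_pull (a point): Centre of the flat outer face of the drawer's round brass pull (26 mm across, 10 mm thick on a 10 mm neck, face 30 mm out from the drawer front, 38 mm above the worktop).
- crank (a joint): Turn of the crank, rad, clockwise from above positive, counting on through full turns; 0 as it stands at the start (pointing anywhere but over the drawer). About 3 N at the knob turns it; an unhurried pace is about 1 rad/s. Once a turn, at an unknown place, over about 0.9 rad, it resists with up to about 15 N at the knob and then pushes the knob on about as hard.
- knob_mid (a point): Middle of the upright wooden crank knob, 28 mm across, 45 mm high, its middle 162 mm above the worktop. It spins freely on its pin: grip it from above and carry it round without turning the hand. With the arm unstrained it runs on a level circle of 80 mm radius about the shaft. The steel arm's top is 9 mm below the knob; nothing else of the mill comes above 145 mm.
- reach (a joint): How far the crank arm is drawn out of its sleeve (+) or pushed in (-), m, along the arm away from the shaft; 0 unstrained. A spring of 1.2 N per mm centres it; more than 6 mm either way strains it.
- flywheel: 92 mm steel flywheel disc under the crank, 113 to 120 mm above the worktop; origin on the shaft's foot. The crank drags it round through a fluid coupling, so that it turns at the crank's speed smoothed over 0.4 s. If in the middle of the job it comes down below 0.2 rad/s (crank at rest for about half a second), the grinding has stalled.
- tall_jar: Clear glass jar, 80 mm across, 150 mm high, origin under its centre. Bystander.
- tin: Tin can, 74 mm across, 100 mm high, origin under its centre. Bystander.
- bowl: White bowl, 120 mm across, 55 mm high, origin under its centre. Bystander.
- jam_jar: Amber jam jar, 68 mm across, 85 mm high, origin under its centre. Bystander.

How it is judged:
On the way, in this order (a step that is already met when the one before it is completed fails the run):
1. the drawer is fully home (within 4 mm) while the crank still stands at its start (value of joint drawer below 0.004 m and value of joint crank below 0.4 rad), for 0.2 s.
2. one full turn (value of joint crank above 6.28 rad).
At the end, for the whole second after the job is handed in: The drawer is home within 4 mm, the crank has made two clockwise turns and rests within 0.35 rad (20 degrees) of where it began (value of joint drawer below 0.004 m and value of joint crank between 12.22 and 12.91 rad and velocity of joint crank between -0.05 and 0.05 rad/s); the robot touches nothing.
It fails at once if the crank lunges (faster than 4.5 rad/s) or kicks back (faster than 1.5 rad/s backwards) (velocity of joint crank above 4.5 rad/s or velocity of joint crank below -1.5 rad/s).
It fails at once if the cranking stalls: smoothed speed (flywheel) under 0.2 rad/s between the first and the last quarter turn (value of joint crank between 1.57 and 11 rad and angular speed of flywheel below 0.2 rad/s).
It fails at once if the crank is turned backwards by more than 0.4 rad, or more than 24 degrees past two turns (value of joint crank below -0.4 rad or value of joint crank above 13 rad).
It fails at once if the crank arm is drawn out or pushed in by more than 6 mm (value of joint reach above 0.006 m or value of joint reach below -0.006 m).
It fails at once if a bystander is moved by more than 20 mm (distance of any of tall_jar, tin, bowl, jam_jar from where it was at the start of the episode above 0.02 m).
It also fails if it takes over 72 s, if anything falls off the work surface, if the arm or the gripper's body presses on something with over 40 N, if the wrist force passes 120 N, or if a joint passes its speed limit or range.

## Working session

There is one attempt and no reset: what is moved stays moved. The work goes in short steps, Python scripts to look and compute and a shell command to move; the robot and the scene stay as the last step left them, time stands still between calls to the robot, and variables do not carry over. Pictures are saved under pics/ and viewed, at most 10 in all, crops included, and the job is handed in when it is done.

```bash
ls; mkdir -p pics; cat > h.py <<'E'
import numpy as np, cv2
from plant import ctrl, vision, nets
def marks(cam, names):
    for n in names:
        r=nets.mark_of(n,cam)
        print(cam,n,[(round(d['p'],2),np.round(d['xyz'],4).tolist()) for d in r[:2]])
E
python3 - <<'E'
from h import *
s=ctrl.get_state(); print(s['time'],s['tool_pos'],s['ee_rot'],s['width'],ctrl.nose_length)
ims=[]
for c in("side","top"):
    im,d=vision.capture(c); np.save(f'pics/{c}0.npy',d); cv2.imwrite(f'pics/{c}0.png',im[:,:,::-1])
    marks(c,["mill","drawer_pull","knob_mid","flywheel","tall_jar","tin","bowl","jam_jar"])
E
```

```text
pics
0.0 [0.18384661 0.59696911 0.23832461] [-3.14034022e+00 -1.24390737e-04  2.84275843e+00] 1.0001982828864713 0.025
side mill [(0.61, [0.5386, 0.042, -0.0008])]
side drawer_pull [(0.53, [0.5652, -0.1277, 0.0411])]
side knob_mid [(0.56, [0.4971, 0.1122, 0.1604])]
side flywheel []
side tall_jar [(0.82, [0.7728, 0.2095, -0.003])]
side tin [(0.65, [0.8075, 0.0077, 0.0019]), (0.37, [0.4963, 0.1085, 0.1633])]
side bowl [(0.61, [0.7401, -0.2485, 0.0031])]
side jam_jar [(0.6, [0.5751, 0.4592, -0.0037])]
top mill [(0.79, [0.5421, 0.0422, 0.0019])]
top drawer_pull [(0.9, [0.5667, -0.1355, 0.0392]), (0.47, [0.5471, 0.0473, -0.0008])]
top knob_mid [(0.45, [0.5031, 0.1097, 0.1644])]
top flywheel [(0.87, [0.5469, 0.0446, -0.0004])]
top tall_jar [(0.96, [0.7807, 0.2102, -0.0015])]
top tin [(0.55, [0.805, 0.009, 0.0001])]
top bowl [(0.88, [0.7449, -0.2427, -0.0015])]
top jam_jar [(0.57, [0.5754, 0.46, 0.0009])]
```

View pics/top0.png

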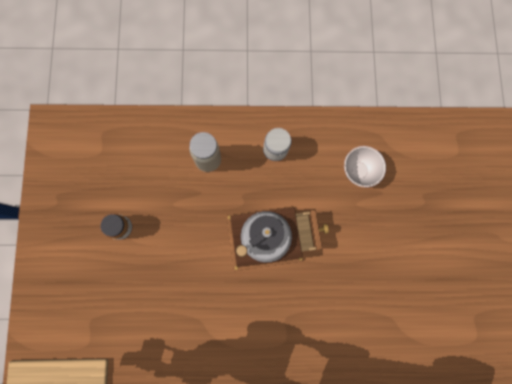

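View pics/side0.png

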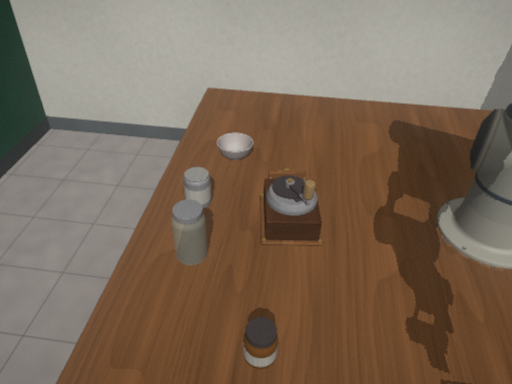

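```bash
python3 - <<'E'
from h import *
def ray(P,u,v,z):
    d=np.stack([(np.asarray(u,float)-P['cx'])/P['fx'],(np.asarray(v,float)-P['cy'])/P['fy'],np.ones(np.shape(u))],-1)@P['R']
    c=-P['R'].T@P['t']; return c+d*((z-c[2])/d[...,2])[...,None]
P=vision.camera_params('top'); im,d=vision.capture('top'); print('cam',-P['R'].T@P['t'],P['fx'])
v,u=np.nonzero(d>0); X=np.stack([(u-P['cx'])/P['fx']*d[v,u],(v-P['cy'])/P['fy']*d[v,u],d[v,u]],-1); X=(X-P['t'])@P['R']
Z=np.zeros(d.shape); Z[v,u]=X[:,2]
print(np.round(Z[225:260:3,228:334:7]*1000).astype(int))
near=(abs(X[:,0]-.545)<.15)&(abs(X[:,1]-.04)<.2); X=X[near]
def sel(a,b): return X[(X[:,2]>a)&(X[:,2]<b)]
k=sel(.172,.2); print('knob',len(k),k.mean(0))
b=sel(.06,.09); r=cv2.minAreaRect(b[:,:2].astype(np.float32)*1000); print('box',len(b),r)
h=sel(.096,.112)[:,:2]*1000; print('hopper',len(h),cv2.minEnclosingCircle(h.astype(np.float32)))
for n,z in(('flywheel',.12),('knob_mid',.1845),('mill',.0),('drawer',.07),('drawer_pull',.038)):
    for m in nets.masks_of(n,'top')[:1]:
        vv,uu=np.nonzero(m['mask']); W=ray(P,uu,vv,z)[:,:2]*1000
        print(n,m['p'],len(uu),(uu.mean(),vv.mean()),W.mean(0),cv2.minEnclosingCircle(W.astype(np.float32)),cv2.minAreaRect(W.astype(np.float32)))
cv2.imwrite('pics/crop1.png',cv2.resize(im[200:275,220:340,::-1],None,fx=6.6,fy=6.6,interpolation=cv2.INTER_CUBIC))
E
```

```text
cam [0.48138014 0.11087659 1.13472084] 389.62737278494365
[[  7  75  78 108 121 119 119 118 105  74  17  15  55   0  49   1]
 [  8  72  75 106 121 120 119 121 104  73  17  17  49  42  51   3]
 [  2  74  88 116 120 132 135 116 105  75  73  16  45  42  46  -1]
 [ -2  73  99 122 121 137 132 120 103  87  74  15  33  61  -2   0]
 [  3  75  93 108 133 131 120 122 104  90  79  12  23  67   4   1]
 [  0  75  96 105 129 121 118 117 105  77  77  18  17  65   1   1]
 [ -6  73  90 130 134 123 121 119 102  74  76  17  16  63   2   0]
 [ -1  74 184 131 123 118 118 123 105  74  73  14  14  65   0  -1]
 [ -6  74 187 106 103 120 120 102 103  77  74  43  48  64  -3  -2]
 [ -2  75 186 100 105 104 103 104 101  70  76   1  -1   0  -1   0]
 [ -2  76 182  84 105 105 103 104  72  76  75   0  -3   1   1   0]
 [ -3  11  78  73  95 105 105  96  74  78  71   2  -4  -2   0  -1]]
knob 104 [0.50039796 0.10861465 0.18355233]
box 1558 ((543.8828735351562, 14.041938781738281), (140.16600036621094, 238.033203125), 7.738216876983643)
hopper 800 ((539.3809204101562, 43.28384017944336), 65.0343017578125)
flywheel 0.96 76
[... 629 characters left out ...]
((543.208984375, 8.010224342346191), 153.78842163085938) ((546.5194091796875, -0.3108978271484375), (163.60919189453125, 290.0435485839844), 8.436959266662598)
drawer 0.9 808 (np.float64(309.33910891089107), np.float64(230.8898514851485)) [554.87462157 -77.31810532] ((555.5858154296875, -77.45352172851562), 55.85195541381836) ((556.961669921875, -87.55682373046875), (105.99384307861328, 81.82098388671875), 8.020268440246582)
drawer_pull 0.91 772 (np.float64(309.09715025906735), np.float64(230.21113989637306)) [558.9894246  -82.34988654] ((558.543212890625, -82.18943786621094), 57.0797233581543) ((560.23291015625, -92.3941421508789), (104.5567855834961, 83.69117736816406), 10.365808486938477)
```

View pics/crop1.png

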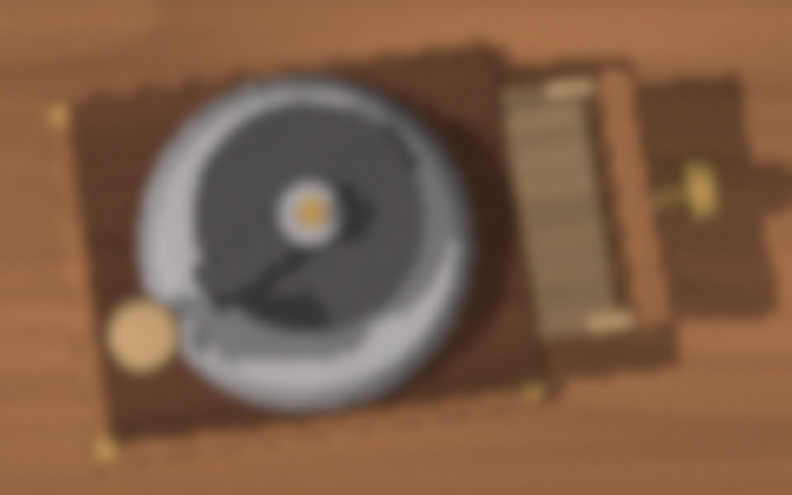

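```bash
cat >> h.py <<'E'
from scipy.spatial.transform import Rotation as Ro
def to(x,y,z):
    s=ctrl.get_state(); R=Ro.from_euler('xyz',s['ee_rot'])
    print('t',round(s['time'],2),'pos',np.round(s['tool_pos'],4),'yaw',round(s['ee_rot'][2],4),'f',np.round(s['ft_force'],1),'tool d',np.round(R.inv().apply(np.array([x,y,z])-s['tool_pos']),4),'j',np.round(s['joint_pos'],2))
E
python3 -m creep '[[0,0,0,0.142,0],[0,0,0,0.142,0],[0,0,0,0.142,0],[0,0,0,0.142,0],[0,0,0,0.142,0],[0,0,0,0.142,0],[0,0,0,0.142,0],[0,0,0,0.142,0]]' 40
python3 -c "
from h import *
to(.571,-.18,.24)"
```

```text
time: 2.0
tool_pos: [0.184, 0.5973, 0.2389]
ee_rot: [3.142, 0.0, 1.701]
ft_force: [0.1, 0.7, -0.4]
width: 0.331
finger_force: 0.0
t 2.0 pos [0.184  0.5973 0.2389] yaw 1.7009 f [ 0.1  0.7 -0.4] tool d [-0.821   0.2829 -0.0011] j [ 1.18  0.49  1.35 -0.    1.3   1.05]
```

```bash
python3 -m creep '[[-0.045,0.0155,0,-0.009,0],[-0.045,0.0155,0,0,0],[-0.045,0.0155,0,0,0],[-0.045,0.0155,0,0,0],[-0.045,0.0155,0,0,0],[-0.045,0.0155,0,0,0],[-0.045,0.0155,0,0,0],[-0.045,0.0155,0,0,0],[-0.045,0.0155,0,0,0],[-0.045,0.0155,0,0,0],[-0.045,0.0155,0,0,0],[-0.045,0.0155,0,0,0]]'
python3 -c "
from h import *
to(.571,-.18,.24)"
```

```text
time: 3.2
tool_pos: [0.4463, 0.0877, 0.2392]
ee_rot: [3.141, 0.0, 1.716]
ft_force: [0.8, 0.6, 0.2]
width: 0.003
finger_force: 0.0
t 3.2 pos [0.4463 0.0877 0.2392] yaw 1.7157 f [0.8 0.6 0.2] tool d [-0.2829  0.0847 -0.0008] j [ 0.06  0.25  1.75  0.    1.14 -0.08]
```

```bash
python3 -m creep '[[-0.045,0.0135,0,0,0],[-0.045,0.0135,0,0,0],[-0.045,0.0135,0,0,0],[-0.045,0.0135,0,0,0],[-0.045,0.0135,0,0,0],[-0.045,0.0135,0,0,0],[0,0,0,0,0],[0,0,0,0,0]]'
python3 -c "
from h import *
to(.571,-.18,.045)"
```

```text
time: 4.0
tool_pos: [0.5648, -0.1665, 0.2385]
ee_rot: [-3.141, -0.0, 1.714]
ft_force: [-1.2, 2.1, 0.1]
width: 0.004
finger_force: 0.0
t 4.0 pos [ 0.5648 -0.1665  0.2385] yaw 1.7142 f [-1.2  2.1  0.1] tool d [-0.0143  0.0043  0.1935] j [-0.39  0.44  1.44  0.    1.26 -0.53]
```

```bash
python3 -m creep '[[-0.015,0.004,0,0,0],[0,0,0.045,0,0],[0,0,0.045,0,0],[0,0,0.045,0,0],[0,0,0.04,0,0],[0,0,0.018,0,0],[0,0,0,0,0],[0,0,0,0,0]]'
python3 - <<'E'
from h import *
to(.5561,-.0755,.045)
im,d=vision.capture('top'); a=cv2.resize(im[190:290,210:350,::-1],None,fx=4,fy=4,interpolation=cv2.INTER_CUBIC)
im,d=vision.capture('side'); b=cv2.resize(im[130:255,220:400,::-1],None,fx=3.2,fy=3.2,interpolation=cv2.INTER_CUBIC)
cv2.imwrite('pics/top2.png',a); cv2.imwrite('pics/side2.png',b); 
E
```

```text
time: 4.8
tool_pos: [0.5713, -0.1798, 0.0466]
ee_rot: [3.141, 0.0, 1.717]
ft_force: [0.7, -0.1, 1.4]
width: 0.002
finger_force: 0.0
t 4.8 pos [ 0.5713 -0.1798  0.0466] yaw 1.7166 f [ 0.7 -0.1  1.4] tool d [1.054e-01 1.000e-04 1.600e-03] j [-0.4   0.7   1.59 -0.    0.86 -0.55]
```

View pics/top2.png

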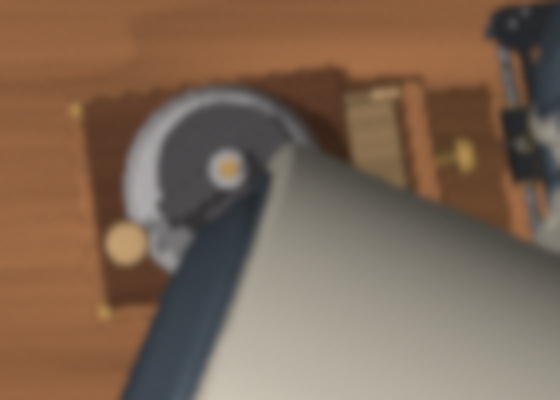

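```bash
python3 -m creep '[[0.012,0,0,0,0],[0.012,0,0,0,0],[0.008,0,0,0,0],[0.008,0,0,0,0],[0.008,0,0,0,0],[0.008,0,0,0,0],[0.008,0,0,0,0],[0.008,0,0,0,0],[0.006,0,0,0,0],[0.003,0,0,0,0],[0,0,0,0,0]]'
python3 - <<'E'
from h import *
to(.5561,-.0755,.045)
E
```

```text
time: 6.0
tool_pos: [0.5589, -0.0994, 0.0458]
ee_rot: [-3.141, -0.001, 1.716]
ft_force: [-0.2, -0.6, -0.1]
width: -0.0
finger_force: 0.0
t 6.0 pos [ 0.5589 -0.0994  0.0458] yaw 1.7162 f [-0.2 -0.6 -0.1] tool d [0.024  0.0007 0.0008] j [-0.28  0.67  1.67  0.    0.8  -0.43]
```

```bash
for i in 1 2 3; do python3 -m creep '[[0.002,0,0,0,0],[0.002,0,0,0,0],[0,0,0,0,0]]' | egrep 'time|tool_pos|ft'; done; python3 - <<'E'
from h import *
im,d=vision.capture('side'); b=cv2.resize(im[130:255,200:400,::-1],None,fx=4,fy=4,interpolation=cv2.INTER_CUBIC)
cv2.imwrite('pics/side3.png',b); 
E
```

```text
time: 6.3
tool_pos: [0.5585, -0.0958, 0.0458]
ft_force: [1.6, -0.6, -0.2]
time: 6.6
tool_pos: [0.5583, -0.0933, 0.046]
ft_force: [-2.5, -16.3, -1.5]
time: 6.9
tool_pos: [0.5584, -0.0928, 0.0462]
ft_force: [-5.8, -52.7, -5.1]
```

View pics/side3.png

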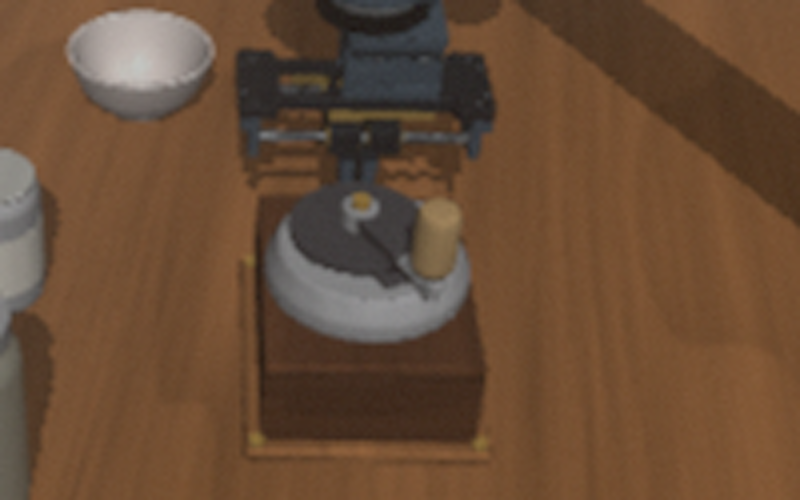

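```bash
python3 -m creep '[[-0.01,0,0,0,0],[-0.02,0,0,0,0],[-0.01,0,-0.02,0,0],[0,0,-0.045,0,0],[0,0,-0.045,0,0],[0,0,-0.045,0,0],[0,0,-0.04,0,0],[0,0,0,0,0.6],[0,0,0,0,0.6]]'
python3 - <<'E'
from h import *
to(.5008,.1085,.24)
E
```

```text
time: 7.85
tool_pos: [0.5635, -0.1275, 0.2416]
ee_rot: [3.14, 0.001, 1.716]
ft_force: [-0.2, -0.5, 0.7]
width: 0.149
finger_force: 0.0
t 7.85 pos [ 0.5635 -0.1275  0.2416] yaw 1.7159 f [-0.2 -0.5  0.7] tool d [ 0.2426 -0.0279  0.0014] j [-0.33  0.42  1.46  0.    1.25 -0.47]
```

```bash
python3 -m creep '[[0.045,-0.005,0,0,0.7],[0.045,-0.005,0,0,0.7],[0.045,-0.005,0,0,0.7],[0.045,-0.005,0,0,0.7],[0.045,-0.005,0,0,0.7],[0.0176,-0.0029,0,0,0.7],[0,0,0,0,0.7],[0,0,0,0,0.7]]'
python3 - <<'E'
from h import *
to(.5008,.1085,.173)
im,d=vision.capture('side'); b=cv2.resize(im[100:255,200:400,::-1],None,fx=3.8,fy=3.8,interpolation=cv2.INTER_CUBIC)
cv2.imwrite('pics/side4.png',b); 
marks('side',['knob_mid','drawer_pull'])
E
```

```text
time: 8.65
tool_pos: [0.5002, 0.1083, 0.2399]
ee_rot: [-3.14, 0.0, 1.717]
ft_force: [1.0, -1.0, 0.3]
width: 0.699
finger_force: 0.0
t 8.65 pos [0.5002 0.1083 0.2399] yaw 1.7168 f [ 1.  -1.   0.3] tool d [0.0001 0.0008 0.0669] j [ 0.1   0.33  1.62 -0.    1.19 -0.05]
side knob_mid [(0.5, [0.4947, 0.1076, 0.1623])]
side drawer_pull []
```

View pics/side4.png

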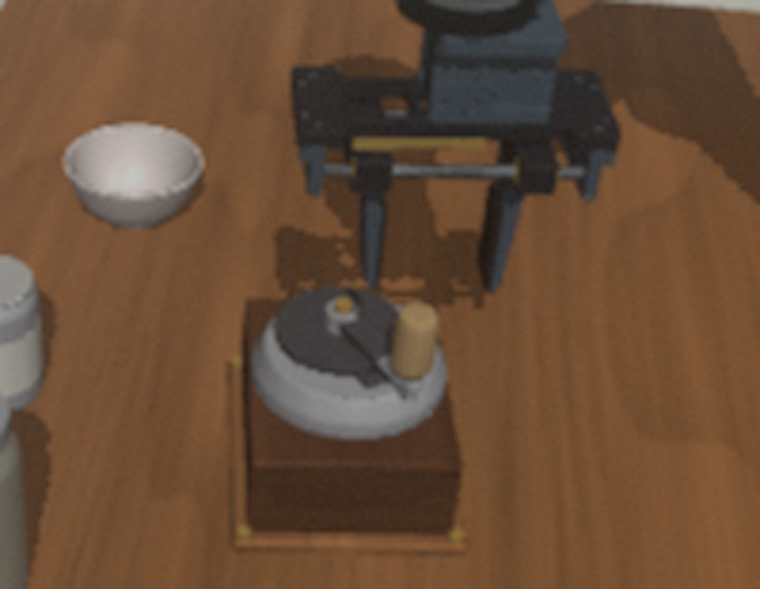

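```bash
python3 - <<'E'
from h import *
P=vision.camera_params('side')
for X in ([.5002,.1083,.214],[.5002,.1083,.1845],[.5002,.1083,.1395],[.5002+.032*.99,.1083+.032*.14,.214],[.5002-.032*.99,.1083-.032*.14,.214],[.5495,.044,.145]):
    c=P['R']@np.array(X)+P['t']; u=np.array([P['fx']*c[0]/c[2]+P['cx'],P['fy']*c[1]/c[2]+P['cy']]); print(X,u.round(1),((u-[200,100])*3.8).round(0))
print(-P['R'].T@P['t'])
E
```

```text
[0.5002, 0.1083, 0.214] [311.8 171.2] [425. 270.]
[0.5002, 0.1083, 0.1845] [310.5 181.3] [420. 309.]
[0.5002, 0.1083, 0.1395] [308.5 196. ] [412. 365.]
[0.53188, 0.11277999999999999, 0.214] [298.1 171. ] [373. 270.]
[0.46852, 0.10382, 0.214] [325.6 171.4] [477. 271.]
[0.5495, 0.044, 0.145] [290.2 176.7] [343. 291.]
[0.54190569 0.92113849 0.78770382]
```

```bash
python3 -m creep '[[0,0.0006,0.03,0,0.7],[0,0,0.025,0,0.7],[0,0,0.012,0,0.7],[0,0,0,0,0.7],[0,0,0,0,0],[0,0,0,0,0],[0,0,0,0,0],[0,0,0,0,0],[0,0,0,0,0],[0,0,0,0,0]]' 45
python3 - <<'E'
from h import *
to(.5495,.044,.173)
E
```

```text
time: 9.8
tool_pos: [0.5017, 0.1085, 0.1743]
ee_rot: [3.14, 0.0, 1.716]
ft_force: [2.0, 0.1, 3.0]
width: 0.293
finger_force: 45.0
t 9.8 pos [0.5017 0.1085 0.1743] yaw 1.7159 f [2.  0.1 3. ] tool d [-0.0707  0.0379  0.0013] j [ 0.1   0.42  1.7  -0.    1.02 -0.05]
```

```bash
cat > arc.py <<'E'
# arc.py NROWS STEP [FIRST] : report, then give the next rows along the circle (C, 80 mm) from the commanded point
import sys,json
from h import *
S=json.load(open('arc.json')); C=np.array(S['C']); yaw=1.7159; ph0=S['ph0']
s=ctrl.get_state(); r=s['tool_pos'][:2]-C; f=s['ft_force'][:2]; n=r/np.hypot(*r)
ang=(ph0-np.arctan2(r[1],r[0])-S['t']+np.pi)%(2*np.pi)-np.pi+S['t']
print('t',round(s['time'],2),'ang',round(ang,3),'cmd',round(S['t'],3),'rad mm',round(1e3*np.hypot(*r),2),'Fr',round(f@n,1),'Ft(cw)',round(f@np.array([n[1],-n[0]]),1),'z',round(s['tool_pos'][2],4),'yaw',round(s['ee_rot'][2],4),'w',round(s['width'],3))
S.setdefault('log',[]).append([s['time'],*s['tool_pos'][:2],*f])
rows=[]; p=np.array(S['p']); T=np.array([[np.cos(yaw),np.sin(yaw)],[np.sin(yaw),-np.cos(yaw)]])
for st in map(float,sys.argv[1].split(',')) if ',' in sys.argv[1] else [float(sys.argv[2])]*int(sys.argv[1]):
    S['t']+=st; a=ph0-S['t']; q=C+.08*np.array([np.cos(a),np.sin(a)]); d=np.round(T@(q-p),4); p=p+T.T@d; rows.append([*d.tolist(),0,0,0])
S['p']=p.tolist(); json.dump(S,open('arc.json','w')); print(json.dumps(rows).replace(' ',''))
E
python3 - <<'E'
import json,numpy as np
p=np.array([.5017,.1085]); u=np.array([49,-64.5]); u/=np.hypot(*u); C=p+.08*u
json.dump(dict(C=C.tolist(),p=p.tolist(),ph0=float(np.arctan2(*(-u)[::-1])),t=0),open('arc.json','w')); print(C)
E
python3 arc.py .03,.05,.07,.08,.08,.08
```

```text
[0.55009414 0.04479751]
t 9.8 ang 0.0 cmd 0 rad mm 80.0 Fr -1.1 Ft(cw) 1.7 z 0.1743 yaw 1.7159 w 0.293
[[0.0011,0.0021,0,0,0],[0.0018,0.0036,0,0,0],[0.0021,0.0052,0,0,0],[0.002,0.0061,0,0,0],[0.0015,0.0062,0,0,0],[0.0009,0.0063,0,0,0]]
```

```bash
python3 -m creep '[[0.0011,0.0021,0,0,0],[0.0018,0.0036,0,0,0],[0.0021,0.0052,0,0,0],[0.002,0.0061,0,0,0],[0.0015,0.0062,0,0,0],[0.0009,0.0063,0,0,0]]' >/dev/null; python3 arc.py 6 0.09
```

```text
t 10.4 ang 0.384 cmd 0.39 rad mm 80.08 Fr -0.8 Ft(cw) -3.2 z 0.1742 yaw 1.7159 w 0.296
[[0.0005,0.0072,0,0,0],[-0.0001,0.0072,0,0,0],[-0.0008,0.0072,0,0,0],[-0.0014,0.007,0,0,0],[-0.0021,0.0069,0,0,0],[-0.0027,0.0067,0,0,0]]
```

```bash
python3 -m creep '[[0.0005,0.0072,0,0,0],[-0.0001,0.0072,0,0,0],[-0.0008,0.0072,0,0,0],[-0.0014,0.007,0,0,0],[-0.0021,0.0069,0,0,0],[-0.0027,0.0067,0,0,0]]' >/dev/null; python3 arc.py 7 0.1
```

```text
t 11.0 ang 0.924 cmd 0.93 rad mm 79.89 Fr -0.2 Ft(cw) -3.4 z 0.1742 yaw 1.716 w 0.296
[[-0.0036,0.0071,0,0,0],[-0.0044,0.0067,0,0,0],[-0.005,0.0063,0,0,0],[-0.0056,0.0057,0,0,0],[-0.0061,0.0051,0,0,0],[-0.0066,0.0045,0,0,0],[-0.0071,0.0038,0,0,0]]
```

```bash
python3 -m creep '[[-0.0036,0.0071,0,0,0],[-0.0044,0.0067,0,0,0],[-0.005,0.0063,0,0,0],[-0.0056,0.0057,0,0,0],[-0.0061,0.0051,0,0,0],[-0.0066,0.0045,0,0,0],[-0.0071,0.0038,0,0,0]]' >/dev/null; python3 arc.py 7 0.1
```

```text
t 11.7 ang 1.626 cmd 1.63 rad mm 79.84 Fr -0.4 Ft(cw) -4.0 z 0.1742 yaw 1.716 w 0.29
[[-0.0073,0.0031,0,0,0],[-0.0077,0.0023,0,0,0],[-0.0078,0.0015,0,0,0],[-0.008,0.0008,0,0,0],[-0.008,-0.0,0,0,0],[-0.008,-0.0009,0,0,0],[-0.0078,-0.0016,0,0,0]]
```

```bash
python3 -m creep '[[-0.0073,0.0031,0,0,0],[-0.0077,0.0023,0,0,0],[-0.0078,0.0015,0,0,0],[-0.008,0.0008,0,0,0],[-0.008,0,0,0,0],[-0.008,-0.0009,0,0,0],[-0.0078,-0.0016,0,0,0]]' >/dev/null; python3 arc.py 7 0.1
```

```text
t 12.4 ang 2.329 cmd 2.33 rad mm 79.98 Fr 0.2 Ft(cw) -3.3 z 0.1743 yaw 1.7159 w 0.298
[[-0.0076,-0.0024,0,0,0],[-0.0074,-0.0032,0,0,0],[-0.007,-0.0038,0,0,0],[-0.0065,-0.0046,0,0,0],[-0.0061,-0.0051,0,0,0],[-0.0056,-0.0058,0,0,0],[-0.0049,-0.0063,0,0,0]]
```

Radial force is negligible, so the centre is good. Continuing.

```bash
python3 -m creep '[[-0.0076,-0.0024,0,0,0],[-0.0074,-0.0032,0,0,0],[-0.007,-0.0038,0,0,0],[-0.0065,-0.0046,0,0,0],[-0.0061,-0.0051,0,0,0],[-0.0056,-0.0058,0,0,0],[-0.0049,-0.0063,0,0,0]]' >/dev/null; python3 arc.py 7 0.1
```

```text
t 13.1 ang 3.006 cmd 3.03 rad mm 80.28 Fr 0.4 Ft(cw) -16.0 z 0.1746 yaw 1.7159 w 0.292
[[-0.0043,-0.0067,0,0,0],[-0.0036,-0.0072,0,0,0],[-0.0029,-0.0075,0,0,0],[-0.0021,-0.0077,0,0,0],[-0.0013,-0.0079,0,0,0],[-0.0005,-0.0079,0,0,0],[0.0003,-0.008,0,0,0]]
```

```bash
python3 -m creep '[[-0.0043,-0.0067,0,0,0],[-0.0036,-0.0072,0,0,0],[-0.0029,-0.0075,0,0,0],[-0.0021,-0.0077,0,0,0],[-0.0013,-0.0079,0,0,0],[-0.0005,-0.0079,0,0,0],[0.0003,-0.008,0,0,0]]' >/dev/null; python3 arc.py 10 0.1
```

```text
t 13.8 ang 3.734 cmd 3.73 rad mm 80.21 Fr 1.5 Ft(cw) -3.4 z 0.1743 yaw 1.7157 w 0.295
[[0.001,-0.0079,0,0,0],[0.0019,-0.0078,0,0,0],[0.0026,-0.0076,0,0,0],[0.0034,-0.0072,0,0,0],[0.004,-0.0069,0,0,0],[0.0048,-0.0065,0,0,0],[0.0053,-0.0059,0,0,0],[0.0059,-0.0054,0,0,0],[0.0065,-0.0047,0,0,0],[0.0068,-0.0041,0,0,0]]
```

```bash
python3 -m creep '[[0.001,-0.0079,0,0,0],[0.0019,-0.0078,0,0,0],[0.0026,-0.0076,0,0,0],[0.0034,-0.0072,0,0,0],[0.004,-0.0069,0,0,0],[0.0048,-0.0065,0,0,0],[0.0053,-0.0059,0,0,0],[0.0059,-0.0054,0,0,0],[0.0065,-0.0047,0,0,0],[0.0068,-0.0041,0,0,0]]' >/dev/null; python3 arc.py 11 0.1
```

```text
t 14.8 ang 4.733 cmd 4.73 rad mm 80.48 Fr 0.6 Ft(cw) -3.7 z 0.1742 yaw 1.7158 w 0.295
[[0.0073,-0.0034,0,0,0],[0.0075,-0.0027,0,0,0],[0.0078,-0.0018,0,0,0],[0.0079,-0.0011,0,0,0],[0.008,-0.0003,0,0,0],[0.008,0.0005,0,0,0],[0.0079,0.0013,0,0,0],[0.0077,0.0021,0,0,0],[0.0075,0.0028,0,0,0],[0.0071,0.0036,0,0,0],[0.0068,0.0042,0,0,0]]
```

```bash
python3 -m creep '[[0.0073,-0.0034,0,0,0],[0.0075,-0.0027,0,0,0],[0.0078,-0.0018,0,0,0],[0.0079,-0.0011,0,0,0],[0.008,-0.0003,0,0,0],[0.008,0.0005,0,0,0],[0.0079,0.0013,0,0,0],[0.0077,0.0021,0,0,0],[0.0075,0.0028,0,0,0],[0.0071,0.0036,0,0,0],[0.0068,0.0042,0,0,0]]' >/dev/null; python3 arc.py 12 0.1
```

```text
t 15.9 ang 5.827 cmd 5.83 rad mm 80.58 Fr -0.8 Ft(cw) -3.6 z 0.1742 yaw 1.716 w 0.296
[[0.0063,0.005,0,0,0],[0.0058,0.0055,0,0,0],[0.0052,0.0061,0,0,0],[0.0045,0.0065,0,0,0],[0.0039,0.007,0,0,0],[0.0032,0.0074,0,0,0],[0.0024,0.0076,0,0,0],[0.0017,0.0078,0,0,0],[0.0008,0.008,0,0,0],[0.0001,0.008,0,0,0],[-0.0007,0.0079,0,0,0],[-0.0016,0.0079,0,0,0]]
```

```bash
python3 -m creep '[[0.0063,0.005,0,0,0],[0.0058,0.0055,0,0,0],[0.0052,0.0061,0,0,0],[0.0045,0.0065,0,0,0],[0.0039,0.007,0,0,0],[0.0032,0.0074,0,0,0],[0.0024,0.0076,0,0,0],[0.0017,0.0078,0,0,0],[0.0008,0.008,0,0,0],[0.0001,0.008,0,0,0],[-0.0007,0.0079,0,0,0],[-0.0016,0.0079,0,0,0]]' >/dev/null; python3 arc.py 12 0.1
```

```text
t 17.1 ang 7.02 cmd 7.03 rad mm 79.83 Fr -0.9 Ft(cw) -2.1 z 0.1741 yaw 1.716 w 0.292
[[-0.0023,0.0076,0,0,0],[-0.003,0.0074,0,0,0],[-0.0038,0.0071,0,0,0],[-0.0045,0.0066,0,0,0],[-0.0051,0.0061,0,0,0],[-0.0057,0.0057,0,0,0],[-0.0062,0.005,0,0,0],[-0.0067,0.0044,0,0,0],[-0.0071,0.0036,0,0,0],[-0.0074,0.003,0,0,0],[-0.0077,0.0022,0,0,0],[-0.0079,0.0014,0,0,0]]
```

```bash
python3 -m creep '[[-0.0023,0.0076,0,0,0],[-0.003,0.0074,0,0,0],[-0.0038,0.0071,0,0,0],[-0.0045,0.0066,0,0,0],[-0.0051,0.0061,0,0,0],[-0.0057,0.0057,0,0,0],[-0.0062,0.005,0,0,0],[-0.0067,0.0044,0,0,0],[-0.0071,0.0036,0,0,0],[-0.0074,0.003,0,0,0],[-0.0077,0.0022,0,0,0],[-0.0079,0.0014,0,0,0]]' >/dev/null; python3 arc.py 10 0.1
```

```text
t 18.3 ang 8.227 cmd 8.23 rad mm 79.51 Fr 1.4 Ft(cw) -3.5 z 0.1742 yaw 1.716 w 0.294
[[-0.0079,0.0006,0,0,0],[-0.008,-0.0001,0,0,0],[-0.008,-0.001,0,0,0],[-0.0078,-0.0018,0,0,0],[-0.0076,-0.0025,0,0,0],[-0.0073,-0.0033,0,0,0],[-0.0069,-0.0039,0,0,0],[-0.0065,-0.0047,0,0,0],[-0.006,-0.0053,0,0,0],[-0.0055,-0.0058,0,0,0]]
```

```bash
python3 -m creep '[[-0.0079,0.0006,0,0,0],[-0.008,-0.0001,0,0,0],[-0.008,-0.001,0,0,0],[-0.0078,-0.0018,0,0,0],[-0.0076,-0.0025,0,0,0],[-0.0073,-0.0033,0,0,0],[-0.0069,-0.0039,0,0,0],[-0.0065,-0.0047,0,0,0],[-0.006,-0.0053,0,0,0],[-0.0055,-0.0058,0,0,0]]' >/dev/null; python3 arc.py 10 0.1
```

```text
t 19.3 ang 9.212 cmd 9.23 rad mm 79.92 Fr 0.5 Ft(cw) -12.8 z 0.1744 yaw 1.7161 w 0.3
[[-0.0048,-0.0064,0,0,0],[-0.0042,-0.0068,0,0,0],[-0.0034,-0.0072,0,0,0],[-0.0028,-0.0075,0,0,0],[-0.0019,-0.0078,0,0,0],[-0.0012,-0.0079,0,0,0],[-0.0004,-0.008,0,0,0],[0.0004,-0.008,0,0,0],[0.0012,-0.0079,0,0,0],[0.002,-0.0077,0,0,0]]
```

```bash
python3 -m creep '[[-0.0048,-0.0064,0,0,0],[-0.0042,-0.0068,0,0,0],[-0.0034,-0.0072,0,0,0],[-0.0028,-0.0075,0,0,0],[-0.0019,-0.0078,0,0,0],[-0.0012,-0.0079,0,0,0],[-0.0004,-0.008,0,0,0],[0.0004,-0.008,0,0,0],[0.0012,-0.0079,0,0,0],[0.002,-0.0077,0,0,0]]' >/dev/null; python3 arc.py 10 0.1
```

```text
t 20.3 ang 10.234 cmd 10.23 rad mm 80.31 Fr 1.0 Ft(cw) -3.3 z 0.1743 yaw 1.7157 w 0.295
[[0.0027,-0.0075,0,0,0],[0.0035,-0.0072,0,0,0],[0.0042,-0.0068,0,0,0],[0.0048,-0.0064,0,0,0],[0.0055,-0.0059,0,0,0],[0.006,-0.0052,0,0,0],[0.0065,-0.0047,0,0,0],[0.0069,-0.0039,0,0,0],[0.0073,-0.0033,0,0,0],[0.0076,-0.0025,0,0,0]]
```

```bash
python3 -m creep '[[0.0027,-0.0075,0,0,0],[0.0035,-0.0072,0,0,0],[0.0042,-0.0068,0,0,0],[0.0048,-0.0064,0,0,0],[0.0055,-0.0059,0,0,0],[0.006,-0.0052,0,0,0],[0.0065,-0.0047,0,0,0],[0.0069,-0.0039,0,0,0],[0.0073,-0.0033,0,0,0],[0.0076,-0.0025,0,0,0]]' >/dev/null; python3 arc.py 12 0.09
```

```text
t 21.3 ang 11.232 cmd 11.23 rad mm 80.5 Fr -1.1 Ft(cw) -3.5 z 0.1742 yaw 1.7157 w 0.294
[[0.007,-0.0016,0,0,0],[0.0072,-0.001,0,0,0],[0.0072,-0.0003,0,0,0],[0.0071,0.0003,0,0,0],[0.0072,0.001,0,0,0],[0.007,0.0016,0,0,0],[0.0068,0.0022,0,0,0],[0.0067,0.0028,0,0,0],[0.0063,0.0035,0,0,0],[0.006,0.0039,0,0,0],[0.0056,0.0045,0,0,0],[0.0052,0.005,0,0,0]]
```

```bash
python3 -m creep '[[0.007,-0.0016,0,0,0],[0.0072,-0.001,0,0,0],[0.0072,-0.0003,0,0,0],[0.0071,0.0003,0,0,0],[0.0072,0.001,0,0,0],[0.007,0.0016,0,0,0],[0.0068,0.0022,0,0,0],[0.0067,0.0028,0,0,0],[0.0063,0.0035,0,0,0],[0.006,0.0039,0,0,0],[0.0056,0.0045,0,0,0],[0.0052,0.005,0,0,0]]' >/dev/null; python3 arc.py .08,.07,.05,.03,.02,0,0
```

```text
t 22.5 ang 12.304 cmd 12.31 rad mm 80.48 Fr -2.8 Ft(cw) -4.4 z 0.1742 yaw 1.7159 w 0.296
[[0.0042,0.0048,0,0,0],[0.0034,0.0045,0,0,0],[0.0022,0.0033,0,0,0],[0.0013,0.0021,0,0,0],[0.0008,0.0014,0,0,0],[-0.0,-0.0,0,0,0],[-0.0,-0.0,0,0,0]]
```

```bash
python3 -m creep '[[0.0042,0.0048,0,0,0],[0.0034,0.0045,0,0,0],[0.0022,0.0033,0,0,0],[0.0013,0.0021,0,0,0],[0.0008,0.0014,0,0,0],[0,0,0,0,0],[0,0,0,0,0],[0,0,0,0,0]]' >/dev/null; python3 arc.py 0 0; python3 -m creep '[[0,0,0,0,0.7],[0,0,0,0,0.7],[0,0,0,0,0.7],[0,0,0,0,0.7],[0,0,0,0,0.7]]'; python3 -m creep '[[0,0,-0.02,0,0.7],[0,0,-0.04,0,0.7],[0,0,-0.04,0,0.7],[0,0,0,0,0.7]]'
```

```text
t 23.3 ang 12.554 cmd 12.56 rad mm 80.21 Fr -2.4 Ft(cw) -1.1 z 0.1742 yaw 1.7158 w 0.292
[]
time: 23.8
tool_pos: [0.5007, 0.1083, 0.1738]
ee_rot: [-3.141, -0.0, 1.716]
ft_force: [1.0, -0.2, 0.0]
width: 0.689
finger_force: 0.0
time: 24.2
tool_pos: [0.503, 0.1085, 0.2787]
ee_rot: [3.134, 0.0, 1.716]
ft_force: [-0.9, 0.1, -0.8]
width: 0.701
finger_force: 0.0
```

```bash
python3 -m creep '[[0,0.045,0,0,0.7],[0,-0.045,0,0,0.7],[-0.045,0,0,0,0.7],[-0.045,0,0,0,0.7],[-0.045,0,0,0,0.7],[-0.045,0,0,0,0.7],[-0.045,0,0,0,0.7],[-0.045,0,0,0,0.7],[-0.045,0,0,0,0.7],[0,0,0,0,0.7],[0,0,0,0,0.7]]' | head -2; python3 - <<'E'
from h import *
im,d=vision.capture('side'); cv2.imwrite('pics/side5.png',im[:,:,::-1])
marks('side',['knob_mid','tall_jar','tin','bowl','jam_jar'])
im,d=vision.capture('top'); cv2.imwrite('pics/top5.png',cv2.resize(im[110:300,90:400,::-1],None,fx=2.5,fy=2.5))
marks('top',['knob_mid','drawer_pull','tall_jar','tin','bowl','jam_jar'])
E
```

```text
time: 25.3
tool_pos: [0.546, -0.2042, 0.2731]
side knob_mid [(0.76, [0.4974, 0.1074, 0.1617])]
side tall_jar [(0.69, [0.7767, 0.2092, -0.0038])]
side tin [(0.94, [0.8079, 0.004, 0.0003])]
side bowl [(0.65, [0.7401, -0.2482, 0.0024])]
side jam_jar [(0.59, [0.5775, 0.4577, -0.0017])]
top knob_mid [(0.56, [0.5011, 0.1091, 0.1639])]
top drawer_pull []
top tall_jar [(0.87, [0.7811, 0.214, -0.002])]
top tin [(0.75, [0.8094, 0.006, -0.0026]), (0.43, [0.5742, 0.4575, -0.003])]
top bowl [(0.95, [0.7461, -0.245, -0.0003])]
top jam_jar [(0.88, [0.5752, 0.4604, -0.0014]), (0.67, [0.7751, 0.2152, -0.0018])]
```

View pics/top5.png

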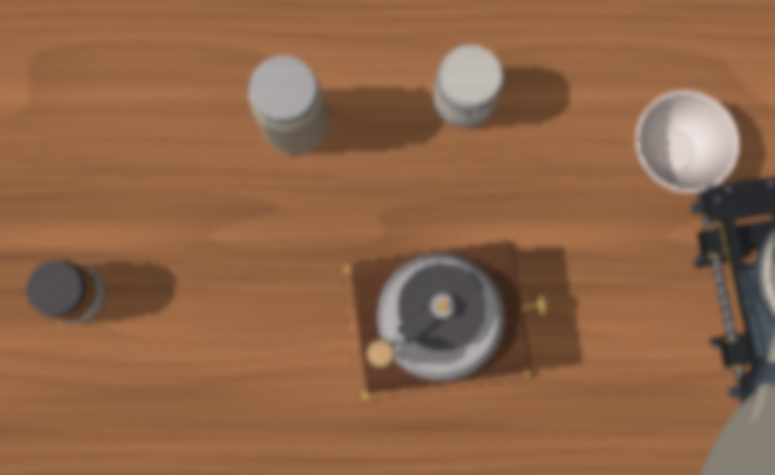

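The drawer is flush with the box (pull at crop 540,305). The knob is back at its start (crop 380,353), the bystanders have not moved, and the arm is clear.

```bash
python3 -c "
from plant import ctrl
print(ctrl.close_job())"
```

```text
the job is handed in; nothing more can be done
None
```

The drawer is pushed home, the crank made two clockwise turns (12.55 rad by tool position) and is back at its start, the knob is released with the arm clear, and the job is handed in; the hand-in returned no verdict.

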